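# Clip a reed block in the jig and set the jaw screw a quarter turn off its seat

## Robot

A 6-joint arm with a two-finger parallel gripper is mounted at the origin on the work surface. World frame = base frame: x ahead of the robot, y to its left, z up, the work surface at z = 0. Lengths are in m, angles in rad, forces in N, time in s.
With the tool pointing down it reaches from about 0.375 to 0.9 m from the base axis. Payload 3.1 kg.
Tool frame: the origin (TCP) lies at the very end of the fingers, on their centre line; the grasp point (between the pads) lies 19 mm behind it (manip.hold_point_z is the distance from the TCP to the grasp point, in m); y points along the fingers, z is the direction in which the jaws open and shut, and the axes are right-handed (so a half turn about y gives the same grasp; the last joint's range is limited). The gripper opens to 85 mm and grips with 20 to 120 N. Pads are 22 mm wide; open, the fingers measure 114 mm over their backs; the gripper's body (76 mm by 85 mm) begins 54 mm behind the grasp point. The pads swing forward as they close: fully open they stand 13 mm farther back than shut.
Start: joints at [-1.343, 0.527, 1.433, -0, 1.181, -0.178], TCP at [0.247, -0.574, 0.231] pointing down, gripper open.
Joint ranges: [-3.08, 3.08], [-0.75, 2.2], [0.22, 2.44], [-1.43, 4.57], [0, 2.65], [-2.85, 2.85]. Speed limits (rad/s): [2.79, 2.79, 3.14, 3.14, 3.14, 3.14].

## Interface

Orientations are given as a unit quaternion [x, y, z, w].
In Python, from station import manip, eyes, workorder gives the robot as it stands. The module is installed in compiled form; this text tells all that it offers.
- The arm moves only by the shell command python3 -m jog 'ROWS' [OPENING] [FORCE]. ROWS is JSON, a list of rows, each a list of 2 entries, a list of its own where there are three numbers: the shift along the tool's x, y, z in cm, then the turn about the tool's y in rad. A call has 1 to 20 rows; each row is the pose to reach, as a shift and turn from the pose commanded when the call began, along the tool's axes at that moment; what a row does not reach only later rows make up. A row lasts 1/12 s, in which the tool goes at most 41.7 mm and 7.16 degrees, less where a joint would pass 70% of its speed; a pose out of reach is approached as far as the arm can. A call with a gripper value outside its range is refused whole. OPENING is the finger opening in cm, from 0 to 8.54, set as the call begins (- or left out, the last holds). The fingers move at their own pace and stop on an object; FORCE is the grip in N (left out, the last holds). Time passes only in rows, so rows that repeat a pose let the fingers close. It gives the time, the measured TCP pose, the force and the opening at its end, in the units of the state.
- manip.sense(): the state, without advancing time (a new reading comes with each control period).
- eyes.snapshot(name): name is "side" or "top" or "wrist"; returns a dict with "frame" (384x512x3 uint8, red, green, blue), "vfov" (degrees; the focal length in pixels is half the picture's height over the tangent of half this angle, whatever the lens; pixels are square), "cx", "cy" (the principal point, pixels), "rvec" (rotation vector, rad) and "tvec" (3), from world to camera coordinates, as OpenCV has them. Camera axes: x right, y down, z forward; pixel columns grow to the right and rows downward; lengths in m; the calibration is good to about 2 mm. A picture is of the moment at which its call begins. There is no depth.
- workorder.sign_off(): hands the job in, once; it reports no verdict.
The state is a dict: "t": time; "q": joint angles; "qd": joint speeds; "tau": joint torques, N m; "tcp_pos": TCP position; "tool_rot": TCP orientation; "force": force on the tool from outside, world axes, zero at the start; "ft_torque": the same for the moment, N m; "finger_gap": opening from 0.0 (shut) to 1.0 (fully open).
Only numpy, scipy, OpenCV 4.12 (cv2) and the standard library are available. Lean on these libraries where they do the work, as an engineer would, in place of code of your own. Each camera call takes 0.05 s, during which the arm holds its last target. There are 200 camera calls.

## Task

Clip the wooden reed block upright into the green jig: open the sprung jaw with the end of the block, lower it fully down between the jaw and the end stop, and let go so that the jaw closes on it. Then turn the brass thumbscrew clockwise until it seats, back it off a quarter turn, and finish still gripping the thumbscrew there so that its lock nut could be done up. Leave the other things on the counter where they are.

Things in the scene. Friction and masses are not known exactly. Their poses are not given: they have to be found in the camera images.
- reed_center (a point): centre (half-way up) of the loose pale wooden reed block with small metal reed plates on both long sides: 90 mm long (its y axis), 22 mm wide (x), 40 mm high (z), about 90 g, standing upright on the counter. Both ends are alike, so it may be turned end for end.
- jig: green jig fixed to the counter, origin under its centre; plate 110 (x) by 240 (y) by 16 mm high. On its line x = 0: steel end stop (face at y = +105 mm, 14 mm above the plate), sprung jaw (face at y = +21 mm when closed) and green bridge (48 by 34 mm, top at z = 50 mm) with the thumbscrew at y = -85 mm. Two rails 5 mm high beside the nest leave a channel 30 mm wide for the 22 mm block.
- nest (a point): where the centre of the reed block lies when fully home: standing on the plate, against the end stop, the jaw pressing on its other end; 36 mm above the counter. Axes as the jig: y along the block's length from the jaw to the end stop, z up.
- jaw (a joint): dark steel sprung jaw, 34 mm wide, slides to the jig's -y to open (m): 0 closed (84 mm from the stop), 0.006 with the 90 mm block in, 0.016 at most. Upright face to 28 mm above the plate, then a lip leaning back, up to 40 mm. Spring 3.6 N closed, 5.4 N at 0.006, 8 N fully open. The block, its foot just above the stop, can push the jaw open by its end and then be lowered behind the stop.
- screw (a joint): angle of the thumbscrew (rad), growing clockwise seen from above; it seats hard at 3.0 and starts 1.1 to 2.4 rad short of it. A quarter turn is 1.57. Light friction (0.04 N m); it stays where it is left. At value q the wing's long side lies along the jig's x axis turned clockwise by q.
- screw_grip (a point): centre of the thumbscrew's brass wing, on its vertical axis, 77 mm above the counter: 38 mm long (its x axis), 12 mm thick (y), 22 mm high; below it a bare shank 10 mm thick and 16 mm long down to the bridge's top. A small red dot marks the +x end of the wing.
- straightener: steel rod straightening block with a groove, 45 by 95 by 34 mm high, loose, origin under its centre; leave alone
- key_a: amber celluloid key, 18 by 70 mm, 7 mm thick, loose, origin under its wide part; leave alone
- key_b: second amber celluloid key, alike; leave alone
- sleeve: brass bass button sleeve, a ring 20 mm across and 26 mm high, standing loose, origin under its centre; leave alone
Things that resemble listed ones, but are neither listed nor needed, are in the scene too. Leave any blue, orange or pink look-alike of the part that bears reed_center alone.

How it is judged:
On the way, in this order (a step that is already met when the one before it is completed fails the run):
1. the reed block sits fully down in the nest, released, with the sprung jaw closed on it (x of reed_center in the frame of nest between -0.006 and 0.006 m and y of reed_center in the frame of nest between -0.005 and 0.005 m and z of reed_center in the frame of nest between -0.004 and 0.004 m and angle between the y axis of reed_center and the y axis of nest, either way round below 0.12 rad and angle between reed_center's own z axis and vertical below 0.1 rad and value of joint jaw between 0.003 and 0.009 m and contact force between each of the arm, the fingers and reed_block below 0.2 N), for 0.2 s.
2. the thumbscrew is turned clockwise to its seat (x of reed_center in the frame of nest between -0.006 and 0.006 m and y of reed_center in the frame of nest between -0.005 and 0.005 m and z of reed_center in the frame of nest between -0.004 and 0.004 m and angle between the y axis of reed_center and the y axis of nest, either way round below 0.12 rad and angle between reed_center's own z axis and vertical below 0.1 rad and value of joint jaw between 0.003 and 0.009 m and value of joint screw above 2.94 rad), for 0.1 s.
At the end, for the whole second after the job is handed in: Block home in the nest (6 mm across, 5 along, 4 in height, 0.12 rad yaw, 0.1 rad tilt), jaw closed on it (3 to 9 mm open), robot not touching it; thumbscrew at rest 1.57 rad (within 0.2) back from its seat, fingers still gripping it with over 1.5 N (all of step 1 and value of joint screw between 1.229 and 1.629 rad and velocity of joint screw between -0.05 and 0.05 rad/s and contact force between the fingers and screw above 1.5 N); the arm keeps its last pose, push and grip.
It fails at once if one of the other things is moved by more than 25 mm (distance of any of straightener, key_a, key_b, sleeve from where it was at the start of the episode above 0.025 m).
It also fails if it takes over 58 s, if anything falls off the work surface, if the arm or the gripper's body presses on something with over 40 N, if the wrist force passes 120 N, or if a joint passes its speed limit or range.

## Working session

There is one attempt and no reset: what is moved stays moved. The work goes in short steps, Python scripts to look and compute and a shell command to move; the robot and the scene stay as the last step left them, time stands still between calls to the robot, and variables do not carry over. Pictures are saved under pics/ and viewed, about 8 in all and at most 12, crops included, and the job is handed in when it is done.

```bash
mkdir -p pics; cat > h.py <<'E'
import numpy as np, cv2
from scipy.spatial.transform import Rotation as R
from station import manip, eyes, workorder
def snap(n,f=None):
    s=eyes.snapshot(n)
    if f: cv2.imwrite('pics/'+f,s['frame'][:,:,::-1])
    return s
def K(s):
    h,w=s['frame'].shape[:2]; f=h/2/np.tan(np.radians(s['vfov'])/2); return f
def ray(s,u,v):
    Rm=cv2.Rodrigues(np.array(s['rvec'],float))[0]; t=np.array(s['tvec'],float).ravel()
    d=Rm.T@np.array([(u-s['cx'])/K(s),(v-s['cy'])/K(s),1]); return -Rm.T@t,d
def onz(s,u,v,z):
    o,d=ray(s,u,v); return o+d*(z-o[2])/d[2]
def proj(s,p):
    Rm=cv2.Rodrigues(np.array(s['rvec'],float))[0]; c=Rm@np.array(p,float)+np.array(s['tvec'],float).ravel()
    return np.array([s['cx'],s['cy']])+K(s)*c[:2]/c[2]
E
python3 - <<'E'
from h import *
import pickle
S={n:snap(n) for n in('top','side','wrist')}
pickle.dump(S,open('s0.pkl','wb'))
im=np.hstack([S['top']['frame'],S['side']['frame']])[:,:,::-1]
cv2.imwrite('pics/top.png',cv2.resize(S['top']['frame'][:,:,::-1],(800,600),interpolation=cv2.INTER_CUBIC))
cv2.imwrite('pics/side.png',cv2.resize(S['side']['frame'][:,:,::-1],(800,600),interpolation=cv2.INTER_CUBIC))
for n in S: print(n,{k:v for k,v in S[n].items() if k!='frame'}, ray(S[n],256,192))
st=manip.sense();print(st, manip.hold_point_z); print(R.from_quat(st['tool_rot']).as_matrix().round(3))
E
```

```text
top {'vfov': 45.75018088763545, 'cx': 262.5486003992936, 'cy': 199.9603182323465, 'rvec': array([ 2.15184007, -2.16358729,  0.13952367]), 'tvec': array([-0.01619028,  0.55322586,  1.35276027])} (array([ 0.3786663 , -0.01445048,  1.41162472]), array([ 0.14315488,  0.0108743 , -0.98989973]))
side {'vfov': 48.84975426591898, 'cx': 251.7845157313789, 'cy': 194.84498682634367, 'rvec': array([ 0.73650001, -2.47107501,  1.29098545]), 'tvec': array([0.41933862, 0.24706635, 0.78782519])} (array([0.08038031, 0.65360813, 0.65106881]), array([ 0.43729114, -0.69808152, -0.56710083]))
wrist {'vfov': 70.00463376123041, 'cx': 259.0690568373038, 'cy': 196.48962446364806, 'rvec': array([-2.38315609,  1.56928241,  0.26483517]), 'tvec': array([-0.62404882, -0.04262392,  0.38196696])} (array([ 0.32395957, -0.54067729,  0.373993  ]), array([-0.29017541, -0.11083353, -0.95074055]))
{'t': 0.15, 'q': array([-1.34246980e+00,  5.28276771e-01,  1.43361639e+00, -3.62717967e-05,
        1.18144169e+00, -1.78471882e-01]), 'qd': array([-0.00013111, -0.00232647, -0.00268778,  0.00060724, -0.000951  ,
        0.00079884]), 'tau': array([ 7.54399880e-04, -4.42742944e+01, -1.78276491e+01, -2.69688198e-04,
        5.60787783e-03, -1.23489835e-05]), 'tcp_pos': array([ 0.24719795, -0.57341961,  0.23054093]), 'tool_rot': array([-0.14286723,  0.69314442, -0.69191348,  0.14281282]), 'force': array([-0.1730102 , -0.32576636,  0.19916204]), 'ft_torque': array([ 0.01329504,  0.00373307, -0.03951155]), 'finger_gap': 0.9983980676385957} 0.0187
[[-0.918 -0.     0.396]
 [-0.396  0.002 -0.918]
 [-0.    -1.    -0.002]]
```

View pics/top.png

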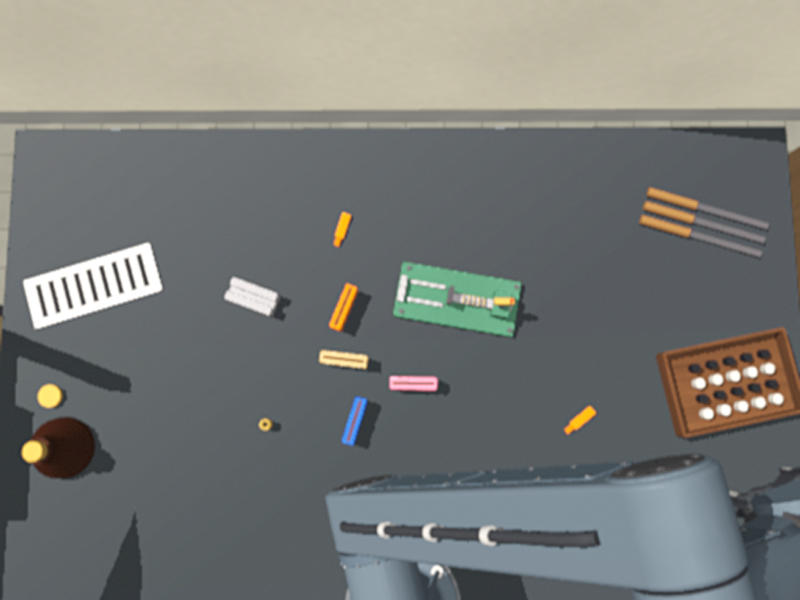

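View pics/side.png

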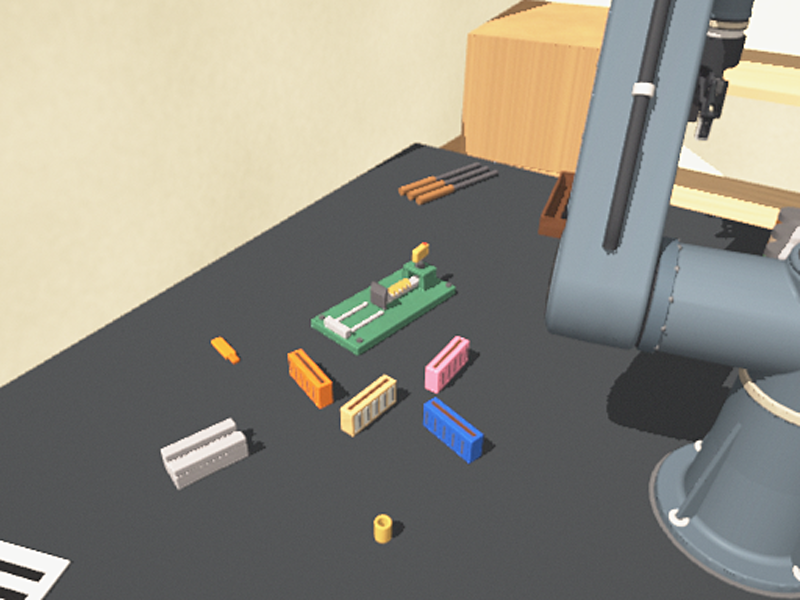

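Top view (800x600): the pale wooden block is at (343,359). Its look-alikes are orange (343,307), pink (414,383) and blue (354,420). Only the pale one fits the description. The jig is at (458,299), with its end stop at (402,288) and the thumbscrew at (505,301). Next I'll measure them and confirm with one crop.

```bash
python3 - <<'E'
from h import *
import pickle
S=pickle.load(open('s0.pkl','rb'))
a=cv2.resize(S['top']['frame'][140:290,190:360],None,fx=3,fy=3,interpolation=cv2.INTER_CUBIC)
b=cv2.resize(S['side']['frame'][140:300,180:320],None,fx=2,fy=2.8125,interpolation=cv2.INTER_CUBIC)
b=cv2.resize(b,(280,450));cv2.imwrite('pics/crop.png',np.hstack([a,b])[:,:,::-1])
s=S['top'];hsv=cv2.cvtColor(s['frame'],cv2.COLOR_RGB2HSV)
def comps(m,amin=30):
    n,l,st,c=cv2.connectedComponentsWithStats(m.astype(np.uint8),connectivity=8)
    return [(l==i) for i in range(1,n) if st[i,4]>=amin]
H,Sa,V=[hsv[...,i].astype(int) for i in range(3)]
def rect(m,z):
    pts=np.argwhere(m)[:,::-1]
    P=np.array([onz(s,u,v,z)[:2] for u,v in pts])*1000
    r=cv2.minAreaRect(P.astype(np.float32)); return r
g=(H>55)&(H<90)&(Sa>80)
for c in comps(g,200):
    hull=cv2.convexHull(np.argwhere(c)[:,::-1].astype(np.int32)); m=np.zeros(g.shape,np.uint8);cv2.fillPoly(m,[hull],1)
    print('green',c.sum(),rect(m>0,.016))
for (u,v),nm in [((219,230),'reed')]:
    box=np.zeros(g.shape,bool);box[215:245,195:245]=1
    m=box&(V>110)
    for c in comps(m,30): print(nm,c.sum(),rect(c,.04), np.argwhere(c)[:,::-1].mean(0))
E
```

```text
green 2026 ((582.4373779296875, -112.32917785644531), (244.18679809570312, 115.64398193359375), 79.76578521728516)
reed 316 ((463.83270263671875, 111.5802001953125), (95.08696746826172, 30.234821319580078), 82.99433135986328) [219.35126582 229.35443038]
```

View pics/crop.png

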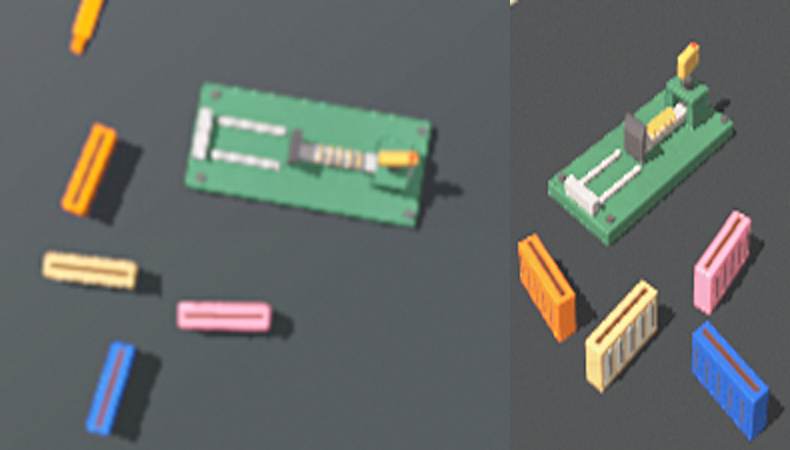

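The crop confirms it. The pale block at crop (90,270) and (622,335) has grey reed plates, and the others are painted. The thumbscrew's red dot points to jig -y, so q is about 1.5. Next I'll move over the block and jig for a closer wrist view.

```bash
python3 -m jog '[[[-48,0,-47],-1.04],[[-48,0,-47],-1.04],[[-48,0,-47],-1.04],[[-48,0,-47],-1.04],[[-48,0,-47],-1.04],[[-48,0,-47],-1.04],[[-48,0,-47],-1.04],[[-48,0,-47],-1.04],[[-48,0,-47],-1.04],[[-48,0,-47],-1.04],[[-48,0,-47],-1.04],[[-48,0,-47],-1.04],[[-48,0,-47],-1.04],[[-48,0,-47],-1.04],[[-48,0,-47],-1.04],[[-48,0,-47],-1.04],[[-48,0,-47],-1.04],[[-48,0,-47],-1.04],[[-48,0,-47],-1.04],[[-48,0,-47],-1.04]]'
python3 - <<'E'
from h import *
import pickle
s=snap('wrist'); pickle.dump(s,open('w1.pkl','wb'))
cv2.imwrite('pics/w1.png',cv2.resize(s['frame'][:,:,::-1],(800,600),interpolation=cv2.INTER_CUBIC))
st=manip.sense();print(st['tcp_pos'],st['q'],R.from_quat(st['tool_rot']).as_matrix().round(4))
E
```

```text
t: 1.82
tcp_pos: [0.5015, 0.0464, 0.2311]
tool_rot: [-0.468, 0.53, -0.53, 0.467]
force: [-0.4, -0.3, 0.3]
finger_gap: 1.001
[0.50154932 0.04614339 0.23115477] [-1.30205920e-01  3.65659773e-01  1.73160330e+00 -4.94380063e-04
  1.04521207e+00 -3.85111715e-03] [[-1.258e-01 -9.000e-04  9.921e-01]
 [-9.921e-01 -3.000e-04 -1.258e-01]
 [ 4.000e-04 -1.000e+00 -9.000e-04]]
```

View pics/w1.png

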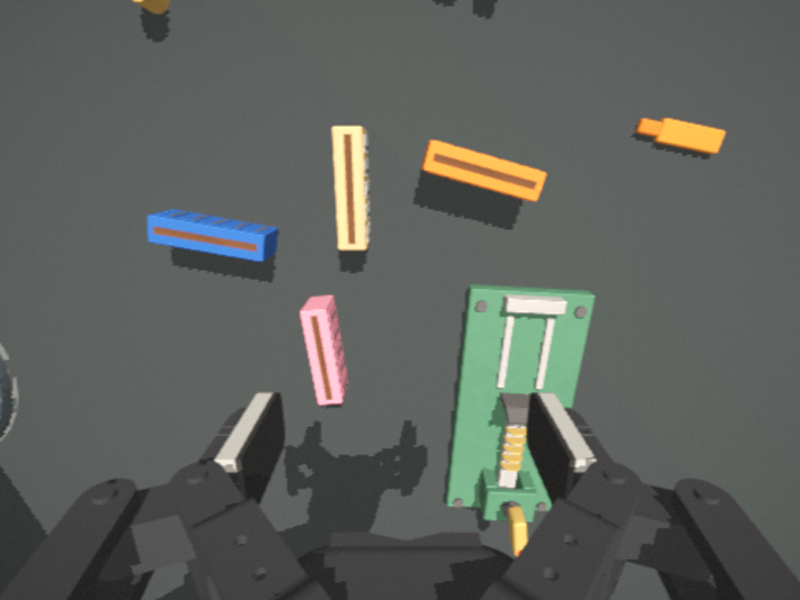

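The wrist view shows the pale block's top face with corners (332,127), (363,126), (338,249), (367,249). The jig's +y corners are (470,286) and (594,293), and the stop is around (536,305). I'll turn these into world positions and cross-check the top view by projection.

```bash
python3 - <<'E'
from h import *
import pickle
w=pickle.load(open('w1.pkl','rb')); S=pickle.load(open('s0.pkl','rb'))
k=.64
def r(s,m,z):
    P=np.array([onz(s,u,v,z)[:2] for v,u in np.argwhere(m)])*1000
    return cv2.minAreaRect(P.astype(np.float32))
hsv=cv2.cvtColor(w['frame'],cv2.COLOR_RGB2HSV).astype(int);H,Sa,V=[hsv[...,i] for i in range(3)]
box=np.zeros(H.shape,bool);box[70:170,200:245]=1
m=box&(V>150)
print('reed w',m.sum(),r(w,m,.04))
m2=m&(Sa>60)&(V>200);print('strict',m2.sum(),r(w,m2,.04))
C=[onz(w,u*k,v*k,.04)*1000 for u,v in[(332,127),(363,126),(338,249),(367,249)]];print('corners',np.round(C,1),np.mean(C,0))
for n,pts,z in[('plate',[(470,289),(592,295)],.016),('stop',[(506,297),(566,299),(506,311),(566,313)],.030),('rail',[(511,318),(552,319),(502,387),(540,388)],.021)]:
    print(n,np.round([onz(w,u*k,v*k,z)[:2]*1000 for u,v in pts],1).tolist())
# green mask rect in wrist (upper part) - edge lines
g=(H>55)&(H<90)&(Sa>80)
L=[];Rr=[]
for v in range(192,250):
    us=np.where(g[v])[0]
    if len(us): L.append(onz(w,us[0]-.5,v,.016)[:2]); Rr.append(onz(w,us[-1]+.5,v,.016)[:2])
for E_ in (L,): 
    vx,vy,x,y=cv2.fitLine(np.float32(E_)*1000,cv2.DIST_HUBER,0,.01,.01).ravel();print('left edge yaw',np.degrees(np.arctan2(-vx,vy)) , x,y)
Rr=Rr[:30];vx,vy,x,y=cv2.fitLine(np.float32(Rr)*1000,cv2.DIST_HUBER,0,.01,.01).ravel();print('right edge yaw',np.degrees(np.arctan2(-vx,vy)) , x,y)
# top view features
t=S['top']
for n,pts,z in[('plateT',[(404,263),(522,281),(517,336),(393,321)],.016),('dot',[(512,302)],.088)]:
    print(n,np.round([onz(t,u*k,v*k,z)[:2]*1000 for u,v in pts],1).tolist())
ht=cv2.cvtColor(t['frame'],cv2.COLOR_RGB2HSV).astype(int)
box=np.zeros(H.shape,bool);box[215:245,195:245]=1
for th in(150,190,215):
  m=box&(ht[...,2]>th)&(ht[...,1]>40);print('reedT',th,m.sum(),r(t,m,.04))
E
```

```text
reed w 1681 ((468.1790466308594, 113.02117919921875), (89.86285400390625, 25.626903533935547), 82.7905502319336)
strict 1235 ((466.92205810546875, 112.65669250488281), (88.86474609375, 22.551942825317383), 82.91050720214844)
corners [[461.9 157.8  40. ]
 [484.2 155.6  40. ]
 [450.5  69.5  40. ]
 [473.2  66.6  40. ]] [467.47995422 112.38017232  40.        ]
plate [[554.3, 15.9], [660.0, -3.0]]
stop [[582.2, 9.5], [632.4, 1.3], [581.6, -3.1], [632.4, -11.3]]
rail [[587.5, -13.7], [623.3, -19.1], [576.0, -81.6], [611.2, -87.1]]
left edge yaw -10.282095 543.34393 -36.631893
right edge yaw -6.6675725 652.7789 -31.626627
plateT [[655.1, -7.4], [617.4, -242.1], [507.6, -229.4], [538.7, 14.9]]
dot [[565.2, -210.5]]
reedT 150 291 ((463.7222595214844, 111.55255126953125), (94.30525207519531, 28.241315841674805), 83.3620376586914)
reedT 190 245 ((463.8345947265625, 111.89356994628906), (91.24897766113281, 24.36609649658203), 82.86042785644531)
reedT 215 196 ((463.7564697265625, 111.77619934082031), (88.72809600830078, 23.37442398071289), 82.99266815185547)
```

```bash
python3 -m jog '[[[-6.1,0,-4.35],0],[[-6.1,0,-4.35],0],[[-6.1,0,-4.35],0],[[-6.1,8,-4.35],0],[[-6.1,8,-4.35],0],[[-6.1,8,-4.35],0]]' 4 60
python3 - <<'E'
from h import *
s=snap('wrist'); 
cv2.imwrite('pics/w2.png',s['frame'][:,:,::-1])
st=manip.sense();print(st['tcp_pos'],R.from_quat(st['tool_rot']).as_matrix().round(4).tolist())
hsv=cv2.cvtColor(s['frame'],cv2.COLOR_RGB2HSV).astype(int);H,Sa,V=[hsv[...,i] for i in range(3)]
m=(H>12)&(H<30)&(Sa>60)&(Sa<170)&(V>170)
n,l,stt,c=cv2.connectedComponentsWithStats(m.astype(np.uint8))
for i in range(1,n):
  if stt[i,4]>300:
    P=np.array([onz(s,u,v,.04)[:2] for v,u in np.argwhere(l==i)])*1000
    print(stt[i],cv2.minAreaRect(P.astype(np.float32)))
E
```

```text
t: 2.37
tcp_pos: [0.4618, 0.1119, 0.1458]
tool_rot: [-0.471, 0.534, -0.527, 0.464]
force: [-1.2, 1.3, -0.5]
finger_gap: 0.469
[0.46360399 0.11201671 0.14851592] [[-0.1259, -0.0099, 0.992], [-0.992, -0.0003, -0.1259], [0.0015, -1.0, -0.0098]]
[ 88  24  36  26 438] ((353.15911865234375, 261.72900390625), (26.158966064453125, 18.51540184020996), 13.865799903869629)
[ 254  140   25   96 1968] ((467.0323486328125, 114.92308044433594), (94.9764633178711, 22.605268478393555), 83.14046478271484)
[329 157  95  36 897] ((570.034912109375, 114.22828674316406), (20.295164108276367, 88.0578384399414), 68.4641342163086)
```

View pics/w2.png

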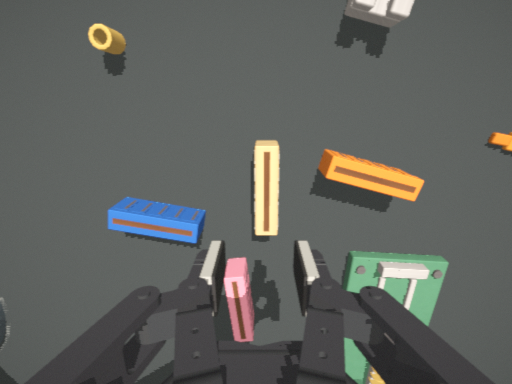

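The wrist view shows the pale block at (266,187), centred between the fingers in line. Orange, blue and pink are all clear of the fingers at this opening. Next I'll descend and grip.

```bash
python3 -m jog '[[[0,4,0.05],0],[[0,8,0.05],0],[[0,10.5,0.05],0],[[0,12.5,0.05],0],[[0,13.8,0.05],0],[[0,13.8,0.05],0],[[0,13.8,0.05],0]]' 4 60 && python3 -m jog '[[[0,0,0],0],[[0,0,0],0],[[0,0,0],0],[[0,0,0],0],[[0,0,0],0],[[0,0,0],0],[[0,0,0],0]]' 0 60 && python3 -m jog '[[[0,-2,0],0],[[0,-5,0],0],[[0,-8,0],0],[[0,-8,0],0],[[0,-8,0],0],[[0,-8,0],0],[[0,-8,0],0]]'
```

```text
t: 3.0
tcp_pos: [0.4687, 0.1126, 0.0146]
tool_rot: [0.467, -0.53, 0.531, -0.468]
force: [-0.6, 0.0, 0.2]
finger_gap: 0.468
t: 3.58
tcp_pos: [0.4688, 0.1132, 0.0154]
tool_rot: [0.467, -0.529, 0.531, -0.469]
force: [-0.2, -2.0, 6.4]
finger_gap: 0.245
t: 4.17
tcp_pos: [0.4663, 0.1134, 0.0928]
tool_rot: [-0.468, 0.53, -0.53, 0.468]
force: [-0.2, -1.6, -1.5]
finger_gap: 0.242
```

The block is held (gap 0.242, about 21 mm). Next I'll carry it over the nest and turn it to the jig's yaw.

```bash
python3 -m jog '[[[3,-1.2,3],0.02],[[6,-1.2,6],0.05],[[9,-1.2,9],0.05],[[12,-1.2,12],0.05],[[14,-1.2,14.4],0.05],[[14.8,-1.2,15.2],0.05],[[14.8,-1.2,15.2],0.05],[[14.8,-1.2,15.2],0.05],[[14.8,-1.2,15.2],0.05],[[14.8,-1.2,15.2],0.05],[[14.8,-1.2,15.2],0.05]]'
python3 - <<'E'
from h import *
import pickle
S={n:snap(n) for n in('wrist','side','top')};pickle.dump(S,open('s3.pkl','wb'))
w=S['wrist']['frame'];sd=S['side']['frame']
a=cv2.resize(w[120:384,150:414],(528,528),interpolation=cv2.INTER_CUBIC)
p=proj(S['side'],manip.sense()['tcp_pos']).astype(int);print(p)
y0,x0=p[1]-70,p[0]-45
b=cv2.resize(sd[y0:y0+176,x0:x0+88],(264,528),interpolation=cv2.INTER_CUBIC)
cv2.imwrite('pics/w3.png',np.hstack([a,b])[:,:,::-1]);print(y0,x0)
st=manip.sense();print(st['tcp_pos'],st['q'],R.from_quat(st['tool_rot']).as_matrix().round(4).tolist())
E
```

```text
t: 5.08
tcp_pos: [0.5982, -0.0505, 0.105]
tool_rot: [-0.456, 0.542, -0.541, 0.455]
force: [0.4, 0.3, -0.1]
finger_gap: 0.247
[229 172]
102 184
[ 0.59917707 -0.05127     0.10547902] [-2.71036306e-01  6.59965603e-01  1.59743151e+00  8.44197480e-05
  8.84465928e-01 -9.82722004e-02] [[-0.172, -0.0002, 0.9851], [-0.9851, 0.0001, -0.172], [-0.0001, -1.0, -0.0003]]
```

View pics/w3.png

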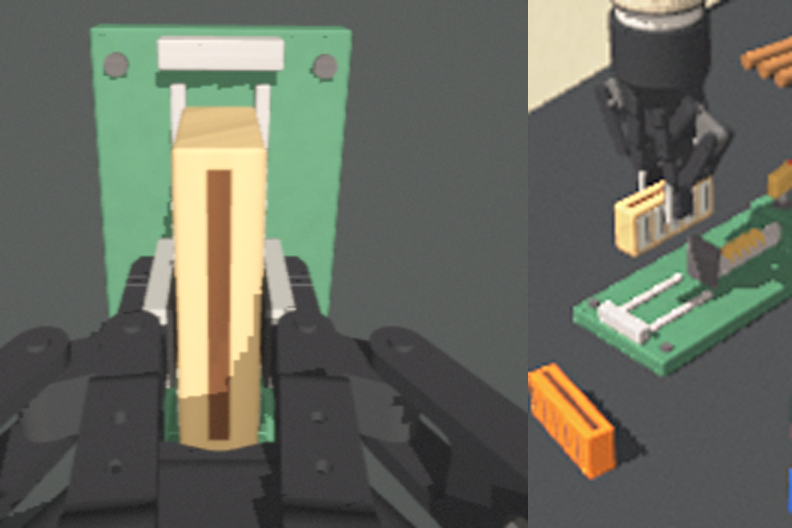

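In the wrist view the block's foot edge is at crop (187,108)-(257,108) and its top edge at (177,152)-(263,150). The stop's front edge is at (159,68)-(283,70), and the rails are at (178,88) and (263,88). I'll compute the block's position relative to the stop from these.

```bash
python3 - <<'E'
from h import *
import pickle
S=pickle.load(open('s3.pkl','rb'));w=S['wrist']
T=np.array([.5990,-.0513]);X=np.array([.9850,-.1727]);Y=np.array([.1727,.9850])
def loc(u,v,z):
    d=onz(w,150+u/2,120+v/2,z)[:2]-T; return np.round(1000*np.array([d@X,d@Y]),1)
for n,pts,z in[('foot',[(186,108),(258,108)],.090),('top',[(176,152),(264,150)],.130),('topfar',[(180,440),(260,440)],.130),('stopfront',[(159,68),(283,70)],.030),('stopback',[(159,37),(284,40)],.030),('rails',[(171,86),(185,86),(257,86),(271,86)],.021),('plate',[(92,30),(350,30)],.016)]:
    print(n,[loc(u,v,z).tolist() for u,v in pts])
E
```

```text
foot [[-11.2, 43.7], [10.3, 43.7]]
top [[-11.2, 43.6], [8.9, 44.1]]
topfar [[-12.2, -41.4], [10.2, -41.4]]
stopfront [[-25.3, 44.8], [24.3, 44.1]]
stopback [[-24.9, 57.1], [24.3, 55.9]]
rails [[-21.5, 35.6], [-15.6, 35.6], [14.7, 35.6], [20.6, 35.6]]
plate [[-54.2, 58.2], [53.2, 58.2]]
```

Laterally the block is within 0.2 mm of the rails' centre line, and its +y end is about level with the stop face. Next: shift 10 mm to +y, then lower until the foot is 3 mm above the stop.

```bash
python3 -m jog '[[[-1,0,0],0],[[-1,0,0],0],[[-1,2,0],0],[[-1,4,0],0],[[-1,5.2,0],0],[[-1,5.7,0],0],[[-1,5.7,0],0],[[-1,5.7,0],0],[[-1,5.7,0],0]]' && python3 -m jog '[[[0.3,0,0],0],[[0.5,0,0],0],[[0.7,0,0],0],[[0.9,0,0],0],[[1.1,0,0],0],[[1.3,0,0],0],[[1.3,0,0],0],[[1.3,0,0],0],[[1.3,0,0],0]]'
python3 - <<'E'
from h import *
w=snap('wrist');cv2.imwrite('pics/w4.png',cv2.resize(w['frame'][120:384,150:414,::-1],(600,600),interpolation=cv2.INTER_CUBIC))
st=manip.sense();print(st['tcp_pos'],st['force'])
E
```

```text
t: 5.98
tcp_pos: [0.6021, -0.0425, 0.0491]
tool_rot: [0.454, -0.541, 0.542, -0.455]
force: [-0.0, 1.3, 0.3]
finger_gap: 0.243
t: 6.73
tcp_pos: [0.5999, -0.0544, 0.0491]
tool_rot: [0.454, -0.542, 0.542, -0.455]
force: [1.9, 6.9, 3.1]
finger_gap: 0.246
[ 0.59988171 -0.05435852  0.04912402] [0.93179282 5.54975768 1.98666552]
```

View pics/w4.png

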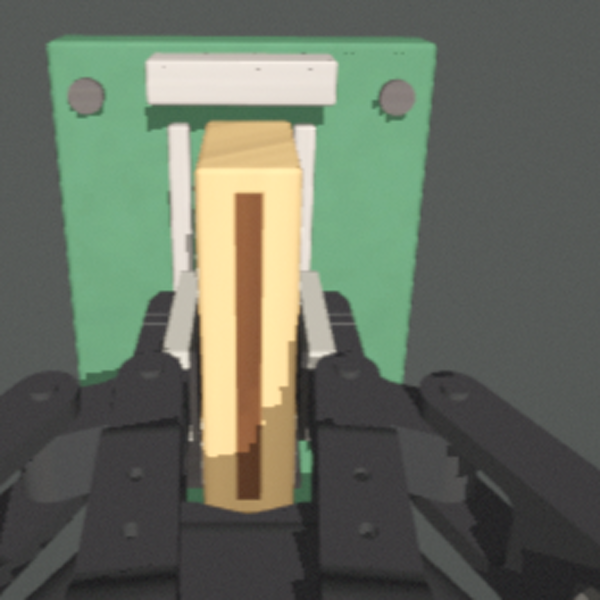

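The foot edge (row 122) is clear of the stop's front edge (row 104), and the 7 N along +y shows the jaw is being pushed open. The block is between the rails. Next I'll lower it, ease it toward the stop and release.

```bash
python3 -m jog '[[[0,0.4,0],0],[[0,0.8,0],0],[[0,1.2,0],0],[[0,1.5,0],0],[[0,1.7,0],0],[[0,1.75,0],0],[[0,1.75,0],0],[[0,1.75,0],0]]' && python3 -m jog '[[[-0.1,0,0],0],[[-0.2,0,0],0],[[-0.3,0,0],0],[[-0.3,0,0],0],[[-0.3,0,0],0]]'
```

```text
t: 7.45
tcp_pos: [0.5995, -0.0543, 0.0314]
tool_rot: [-0.454, 0.542, -0.542, 0.455]
force: [0.8, 5.7, 3.6]
finger_gap: 0.251
t: 7.87
tcp_pos: [0.5999, -0.0521, 0.0315]
tool_rot: [0.454, -0.541, 0.542, -0.455]
force: [-0.1, 4.0, 6.1]
finger_gap: 0.246
```

```bash
python3 -m jog '[[[0,0,0],0],[[0,0,0],0],[[0,0,0],0],[[0,0,0],0],[[0,0,0],0],[[0,0,0],0]]' 4.5 && python3 -m jog '[[[0,-2,0],0],[[0,-5,0],0],[[0,-9,0],0],[[0,-13,0],0],[[0,-13,0],0],[[0,-13,0],0],[[0,-13,0],0],[[0,-13,0],0]]'
python3 - <<'E'
from h import *
import pickle
S={n:snap(n) for n in('wrist','side','top')};pickle.dump(S,open('s5.pkl','wb'))
w=S['wrist']['frame'];sd=S['side']['frame']
a=cv2.resize(w[:,100:450],(540,592),interpolation=cv2.INTER_CUBIC)
p=proj(S['side'],[.59,-.1,.04]).astype(int)
b=cv2.resize(sd[p[1]-74:p[1]+74,p[0]-32:p[0]+32],(256,592),interpolation=cv2.INTER_CUBIC)
cv2.imwrite('pics/w5.png',np.hstack([a,b])[:,:,::-1])
st=manip.sense();print(st['tcp_pos'],st['q'],st['force'],R.from_quat(st['tool_rot']).as_matrix().round(4).tolist())
E
```

```text
t: 8.37
tcp_pos: [0.5995, -0.0525, 0.0306]
tool_rot: [-0.455, 0.542, -0.542, 0.455]
force: [-0.1, 0.1, -0.9]
finger_gap: 0.525
t: 9.03
tcp_pos: [0.5983, -0.0519, 0.1593]
tool_rot: [-0.455, 0.543, -0.541, 0.454]
force: [0.7, 0.6, -0.3]
finger_gap: 0.526
[ 0.59856463 -0.05198534  0.15907486] [-2.72436898e-01  5.85009108e-01  1.56031760e+00 -2.68030910e-05
  9.99724595e-01 -9.83730817e-02] [-0.3798551  -0.7437624  -0.35397684] [[-0.1732, -0.0033, 0.9849], [-0.9849, 0.0009, -0.1732], [-0.0003, -1.0, -0.0034]]
```

View pics/w5.png

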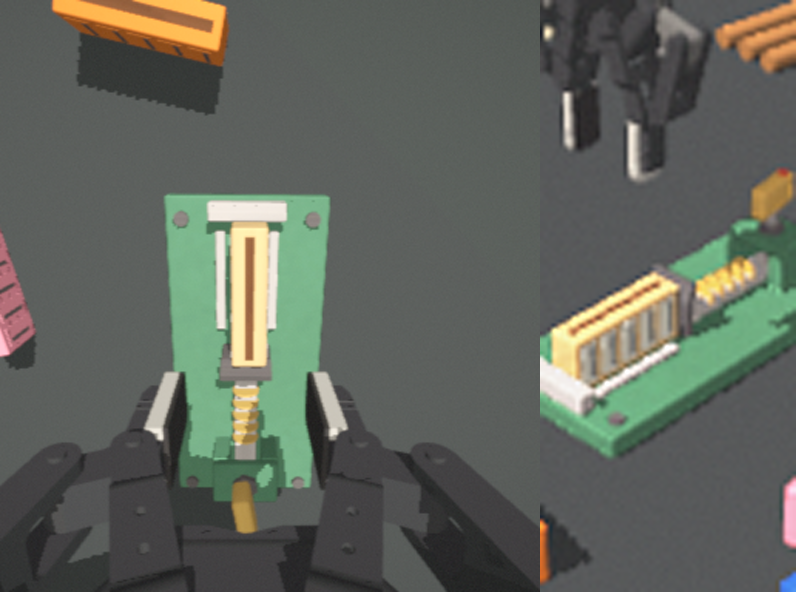

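The block is home: its end is against the stop at (247,222), the jaw is closed on its other end at (247,365), and it stands level in the side crop. Next I'll move past the screw to see the wing from the wrist camera.

```bash
python3 -m jog '[[[4,0,0],0],[[8,0,0],0],[[12,0,0],0],[[16,0,0],0],[[20,0,0],0],[[22.5,0,0],0],[[22.5,0,0],0],[[22.5,0,0],0],[[22.5,0,0],0],[[22.5,0,0],0],[[22.5,0,0],0]]'
python3 - <<'E'
from h import *
import pickle
w=snap('wrist');pickle.dump(w,open('w6.pkl','wb'))
st=manip.sense();print(st['tcp_pos'],st['q'])
p=proj(w,[.5733,-.195,.088]).astype(int);print(p)
y0,x0=max(0,p[1]-50),p[0]-60
cv2.imwrite('pics/w6.png',cv2.resize(w['frame'][y0:y0+100,x0:x0+120,::-1],(720,600),interpolation=cv2.INTER_CUBIC));print(x0,y0)
E
```

```text
t: 10.1
tcp_pos: [0.5607, -0.2721, 0.1605]
tool_rot: [-0.455, 0.542, -0.541, 0.455]
force: [-0.5, 0.1, -0.7]
finger_gap: 0.53
[ 0.5608434  -0.27224328  0.16064312] [-6.30975264e-01  6.08888945e-01  1.50166339e+00  1.42278197e-04
  1.03179989e+00 -4.59099443e-01]
[258 109]
198 59
```

View pics/w6.png

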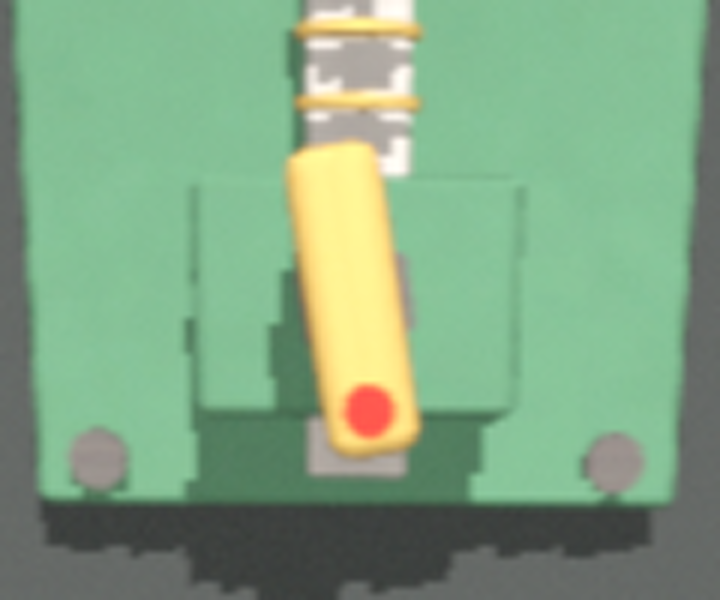

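The wing's top face has corners (290,153), (375,145), (335,450), (418,440), with the red dot at (369,410). Its centre is within 1 px of the prediction.

```bash
python3 - <<'E'
from h import *
import pickle
w=pickle.load(open('w6.pkl','rb'));st=manip.sense();M=R.from_quat(st['tool_rot']).as_matrix()
f=lambda u,v:onz(w,198+u/6,59+v/6,.088)
P=np.array([f(*p) for p in[(290,153),(375,145),(335,450),(418,440)]])
c=P.mean(0);d=(P[2]+P[3]-P[0]-P[1])/2;print('centre',c,'len',np.linalg.norm(d),np.linalg.norm(P[1]-P[0]))
yaw=np.arctan2(d[1],d[0]);jx=np.radians(-9.95);print('wing yaw',yaw,'q',jx-yaw)
psi=np.arctan2(M[1,2],M[0,2]);want=yaw+np.pi/2;print('psi',psi,'want',want,'tool turn',-(want-psi))
g=c.copy();g[2]=.058
print('shift cm',100*(M.T@(g-st['tcp_pos'])))
E
```

```text
centre [ 0.57220141 -0.19438568  0.088     ] len 0.035706906887909666 0.01038913057867548
wing yaw -1.591260231360668 q 1.4175999707872322
psi -0.17194875527766257 want -0.020463904565771518 tool turn -0.15148485071189105
shift cm [-7.86070434 10.26795035 -0.20667828]
```

```bash
python3 -m jog '[[[-4,0,-0.2],-0.08],[[-7.9,0,-0.2],-0.15],[[-7.9,0,-0.2],-0.15],[[-7.9,0,-0.2],-0.15],[[-7.9,3,-0.2],-0.15],[[-7.9,6,-0.2],-0.15],[[-7.9,8.5,-0.2],-0.15],[[-7.9,10,-0.2],-0.15],[[-7.9,10.2,-0.2],-0.15],[[-7.9,10.2,-0.2],-0.15],[[-7.9,10.2,-0.2],-0.15]]' && python3 -m jog '[[[0,0,0],0],[[0,0,0],0],[[0,0,0],0],[[0,0,0],0],[[0,0,0],0],[[0,0,0],0],[[0,0,0],0]]' 0 30; python3 -c "
from h import *
st=manip.sense();print(st['q'],st['force'],st['ft_torque'],st['tcp_pos'])"
```

```text
t: 11.07
tcp_pos: [0.5731, -0.1965, 0.0596]
tool_rot: [0.494, -0.505, 0.507, -0.494]
force: [0.8, 0.1, -0.8]
finger_gap: 0.528
t: 11.65
tcp_pos: [0.5722, -0.1961, 0.0602]
tool_rot: [0.494, -0.505, 0.506, -0.494]
force: [-2.5, -1.3, 6.9]
finger_gap: 0.137
[-5.14324619e-01  7.31753324e-01  1.60973010e+00 -1.07554923e-03
  7.99278071e-01 -4.90094181e-01] [-2.45195884 -1.33552859  6.85783646] [-0.13109433  0.36924895  0.02340575] [ 0.57222526 -0.19610418  0.06024622]
```

```bash
python3 -m jog '[[[0,0,0],0],[[0,0,0],0],[[0,0,0],0],[[-0.14,0,0.05],0],[[-0.14,0,0.05],0],[[-0.14,0,0.05],0],[[-0.14,0,0.05],0],[[-0.14,0,0.05],0]]' 3 && python3 -m jog '[[[0,0,0],0],[[0,0,0],0],[[0,0,0],0],[[0,0,0],0],[[0,0,0],0],[[0,0,0],0]]' 0 30 && python3 -m jog '[[[0,0,0],0.1],[[0,0,0],0.2],[[0,0,0],0.3],[[0,0,0],0.4],[[0,0,0],0.5],[[0,0,0],0.6],[[0,0,0],0.7],[[0,0,0],0.8],[[0,0,0],0.9],[[0,0,0],1.0],[[0,0,0],1.1],[[0,0,0],1.2],[[0,0,0],1.2],[[0,0,0],1.2]]'; python3 -c "
from h import *
st=manip.sense();M=R.from_quat(st['tool_rot']).as_matrix();print(np.arctan2(M[1,2],M[0,2]),st['q'],st['force'],st['ft_torque'],st['tcp_pos'])"
```

```text
t: 12.32
tcp_pos: [0.5729, -0.1942, 0.0587]
tool_rot: [-0.494, 0.506, -0.506, 0.494]
force: [0.2, -0.4, -0.1]
finger_gap: 0.35
t: 12.82
tcp_pos: [0.5723, -0.1942, 0.0589]
tool_rot: [-0.494, 0.506, -0.506, 0.494]
force: [-3.8, -0.6, 3.3]
finger_gap: 0.138
t: 13.98
tcp_pos: [0.5721, -0.1941, 0.0589]
tool_rot: [-0.123, 0.697, -0.696, 0.122]
force: [-5.1, -0.9, 4.5]
finger_gap: 0.132
-1.2215487537736325 [-5.11706813e-01  7.33850413e-01  1.61041076e+00 -4.84347944e-04
  7.98962998e-01  7.10179362e-01] [-5.14540429 -0.89985301  4.53842456] [-0.15578292  0.68681462 -0.01249803] [ 0.57210045 -0.19410399  0.05886312]
```

```bash
cat > q.py <<'E'
from h import *
st=manip.sense();M=R.from_quat(st['tool_rot']).as_matrix();p=np.arctan2(M[1,2],M[0,2]);print('q',-.1737-p+1.5708,'Tz',st['ft_torque'].round(3),'tau6',st['tau'][5].round(3),'gap',st['finger_gap'],'F',st['force'].round(1),'t',st['t'])
E
python3 -m jog '[[[0,0,0],0.06],[[0,0,0],0.12],[[0,0,0],0.18],[[0,0,0],0.24],[[0,0,0],0.28],[[0,0,0],0.28],[[0,0,0],0.28]]' >/dev/null; python3 q.py
python3 -m jog '[[[0,0,0],0.04],[[0,0,0],0.08],[[0,0,0],0.08],[[0,0,0],0.08]]'>/dev/null; python3 q.py
python3 -m jog '[[[0,0,0],0.03],[[0,0,0],0.06],[[0,0,0],0.06],[[0,0,0],0.06]]'>/dev/null; python3 q.py
python3 -m jog '[[[0,0,0],0.03],[[0,0,0],0.06],[[0,0,0],0.06],[[0,0,0],0.06]]'>/dev/null; python3 q.py
```

```text
q 2.8982183829259287 Tz [-0.167  0.817 -0.   ] tau6 -0.02 gap 0.13286986149242352 F [-4.7 -0.2  4.7] t 14.5667
q 2.978217997154016 Tz [-0.141  0.81   0.023] tau6 -0.023 gap 0.1345063342300763 F [-5.7 -1.1  4.2] t 14.9
q 3.0350741677889825 Tz [-0.039  0.767  0.635] tau6 0.693 gap 0.13133273246418847 F [-5.1  1.   5.8] t 15.2333
q 3.09060909587203 Tz [0.082 0.785 1.537] tau6 1.554 gap 0.13167983157028146 F [-4.8  0.4  5.2] t 15.5667
```

The screw is seated: torque rises from about 0 to 0.6 to 1.5 N m just past q = 3.0, with no slip. Next I'll back it off to 1.43.

```bash
python3 -m jog '[[[0,0,0],-0.1],[[0,0,0],-0.2],[[0,0,0],-0.3],[[0,0,0],-0.4],[[0,0,0],-0.5],[[0,0,0],-0.6],[[0,0,0],-0.7],[[0,0,0],-0.8],[[0,0,0],-0.9],[[0,0,0],-1.0],[[0,0,0],-1.1],[[0,0,0],-1.2],[[0,0,0],-1.3],[[0,0,0],-1.4],[[0,0,0],-1.5],[[0,0,0],-1.6],[[0,0,0],-1.66],[[0,0,0],-1.66],[[0,0,0],-1.66],[[0,0,0],-1.66]]'; python3 q.py
python3 -m jog '[[[0,0,0],0],[[0,0,0],0],[[0,0,0],0],[[0,0,0],0],[[0,0,0],0],[[0,0,0],0]]' >/dev/null; python3 q.py
python3 - <<'E'
from h import *
S={n:snap(n) for n in('wrist','side')}
a=cv2.resize(S['wrist']['frame'],(512,384))
p=proj(S['side'],[.585,-.12,.05]).astype(int)
b=cv2.resize(S['side']['frame'][p[1]-64:p[1]+64,p[0]-48:p[0]+48],(288,384),interpolation=cv2.INTER_CUBIC)
cv2.imwrite('pics/w7.png',np.hstack([a,b])[:,:,::-1])
E
```

```text
t: 17.23
tcp_pos: [0.5723, -0.1942, 0.0588]
tool_rot: [-0.49, 0.511, -0.51, 0.489]
force: [-5.8, -0.3, 4.7]
finger_gap: 0.137
q 1.4385444413822126 Tz [-0.074  0.756  0.039] tau6 0.04 gap 0.13652577896697574 F [-5.8 -0.3  4.7] t 17.2333
q 1.438576615229076 Tz [-0.112  0.785  0.017] tau6 0.041 gap 0.13567496793192402 F [-5.8  0.4  4.4] t 17.7333
```

View pics/w7.png

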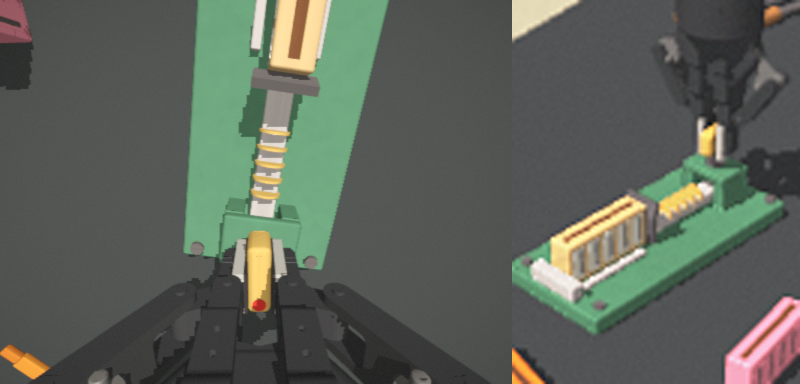

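The wing is gripped at (258,270) with its dot to jig -y, the tool angle reads q ≈ 1.44, and the block is still home with the jaw on it. I'm handing the job in.

```bash
python3 -c "
from h import *
print(workorder.sign_off())"
```

```text
the job is handed in; nothing more can be done
None
```

I clipped the pale reed block into the jig and turned the thumbscrew to its seat. I then backed it off a quarter turn and handed the job in at about 18 s, still gripping the wing.

**Block:** In the last pictures it stands upright against the end stop with the jaw closed on it, and the robot is clear of it. I judged this by eye and did not measure the final position or the jaw opening.

**Screw:** Torque rose to 1.5 N m just past 3.0 rad, which shows it seated. After backing off, the tool angle gave 1.44 rad against a target of 1.43, and it stayed steady. I took this angle from the tool and did not measure it again from the wing in a picture. The gap reading fits the 12 mm wing, with the grip set at 30 N.

**Disagreements:** The top and wrist cameras differed by about 3 mm on the block's position, and I went with the wrist camera. My first grip on the wing was about 2 mm off its axis, so I opened, shifted and gripped again before turning.

**Other things on the counter:** The robot never worked close to the straightener, keys or sleeve, but I did not measure them at the end.

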